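# Unlock the drilling jig, line up its lugs, pin them and lock it

## Task

Unlock the drilling jig by throwing its lever right over to the other stop, then tap each of the two or three loose steel lugs from its ends along its guideway until its hole lines up with the hole in the jig's base (white line on white line), and drive a locating pin from the rack through both until its collar sits flush on the lug. When every lug is pinned, throw the lever fully back to lock the jig. Leave spare pins in the rack and the loose spanner, jar and can where they are.

Things in the scene. Friction and masses are not known exactly. Their poses are not given: they have to be found in the camera images.
- jig: Fixed drilling jig: grey base plate 290 x 320 mm, 30 mm thick; three guideways along its own y, at x = -95, 0, +95 mm, between dark steel rails that reach 46 mm above the bench. Rails: y = -110 to +110 mm; the base is open beyond. White lines across the rail tops mark y = 0, where the holes are. Origin: centre of the underside, on the bench; z up. Its y lies within 0.12 rad of world y.
- lock (a joint): Jig's locking lever, rad: a steel arm 85 mm long with a black ball, at the jig's far (+x) side. Pivot axis along the jig's x, pivot at x = 168, y = 0, 34 mm above the bench in its frame. 0 = leaning 0.6 rad to the jig's -y (unlocked), 1.2 = at the stop, leaning 0.6 rad to +y (locked). Turns with about 1 N at the ball and stays put. Starts at 0.9 to 1.2.
- lock_tip (a point): Centre of the black ball (26 mm) on the end of the locking lever, 85 mm from the pivot; about 104 mm above the bench at 0 and at 1.2.
- jig_hole0 (a point): Centre of the mouth of the 21 mm through hole in the jig's base, the guideway nearest the robot; on the guideway floor, 30 mm above the bench, in line with the white lines on the rails. It is hidden while a lug lies over it. Axes as the jig's.
- jig_hole1 (a point): Centre of the mouth of the 21 mm through hole in the jig's base, middle guideway; on the guideway floor, 30 mm above the bench, in line with the white lines on the rails. It is hidden while a lug lies over it. Axes as the jig's.
- jig_hole2 (a point): Centre of the mouth of the 21 mm through hole in the jig's base, far guideway; on the guideway floor, 30 mm above the bench, in line with the white lines on the rails. It is hidden while a lug lies over it. Axes as the jig's.
- lug0: Loose lug (steel plate) in the near guideway, if present: 64 mm wide (x), 104 mm long (y), 16 mm thick, 0.5 to 0.9 kg, 21 mm through hole at the middle, white lines beside it. Flush with the rails, about 1.5 mm play each side: it slides only along the guideway; too long to grip, tapped at its ends. Origin: centre of the underside; axes near the jig's. Starts up to 42 mm off the mark.
- lug0_hole (a point): Centre of the hole of lug0, at its upper face (16 mm above its underside).
- lug1: Loose lug (steel plate) in the middle guideway, if present: 64 mm wide (x), 104 mm long (y), 16 mm thick, 0.5 to 0.9 kg, 21 mm through hole at the middle, white lines beside it. Flush with the rails, about 1.5 mm play each side: it slides only along the guideway; too long to grip, tapped at its ends. Origin: centre of the underside; axes near the jig's. Starts up to 42 mm off the mark.
- lug1_hole (a point): Centre of the hole of lug1, at its upper face (16 mm above its underside).
- lug2: Loose lug (steel plate) in the far guideway, if present: 64 mm wide (x), 104 mm long (y), 16 mm thick, 0.5 to 0.9 kg, 21 mm through hole at the middle, white lines beside it. Flush with the rails, about 1.5 mm play each side: it slides only along the guideway; too long to grip, tapped at its ends. Origin: centre of the underside; axes near the jig's. Starts up to 42 mm off the mark.
- lug2_hole (a point): Centre of the hole of lug2, at its upper face (16 mm above its underside).
- pin0: Locating pin, 0.16 kg, standing in the rack; the three are alike. Steel shank 18 mm thick, 42 mm long, its lowest 14 mm tapering to 10 mm; collar 44 mm across, 6 mm thick; black round handle 28 mm across, 42 mm high (top 90 mm above the tip). Origin: centre of the tip, its lowest point; z up along it. Home, its collar is on the lug and its tip 26 mm below the lug's underside.
- pin1: Locating pin, 0.16 kg, standing in the rack; the three are alike. Steel shank 18 mm thick, 42 mm long, its lowest 14 mm tapering to 10 mm; collar 44 mm across, 6 mm thick; black round handle 28 mm across, 42 mm high (top 90 mm above the tip). Origin: centre of the tip, its lowest point; z up along it. Home, its collar is on the lug and its tip 26 mm below the lug's underside.
- pin2: Locating pin, 0.16 kg, standing in the rack; the three are alike. Steel shank 18 mm thick, 42 mm long, its lowest 14 mm tapering to 10 mm; collar 44 mm across, 6 mm thick; black round handle 28 mm across, 42 mm high (top 90 mm above the tip). Origin: centre of the tip, its lowest point; z up along it. Home, its collar is on the lug and its tip 26 mm below the lug's underside.
- rack: Fixed wooden block, 230 x 70 x 46 mm high, to the left or right of the jig, with three 22 mm holes 75 mm apart along its own x (-75, 0, +75) in which the pins stand, collars on its top. Origin: centre of the underside.
- bin: Fixed red open bin of bolts, 220 x 80 x 55 mm high, on the other side of the jig. Bystander. Origin: centre of the underside.
- wrench: Loose spanner, 200 mm long, lying on the bench at the left. Bystander. Origin: middle of it, on the bench; x along it.
- jar: Loose closed jar, 60 mm across, 85 mm high, standing at the far left. Bystander. Origin: centre of the underside.
- can: Loose closed can, 66 mm across, 110 mm high, standing at the far right. Bystander. Origin: centre of the underside.
There are look-alikes about, which are no part of the job. Leave any green, purple or red look-alike of the lug1 alone.

How it is judged:
By the outcome, as a careful person would: the job done as asked, in the order asked, and still so for the second after the job is handed in, with the robot touching nothing.
Of lug0, lug1, lug2 only 2 to 3 are there at a start; the rules pass over those that are not, and their reading is None.
At some moment in a run one of lug0, lug1, lug2 may be knocked a few centimetres aside while the robot is not near it.
It also fails if it takes over 210 s, if anything falls off the work surface, if the arm or the gripper's body presses on something with over 40 N, if the wrist force passes 120 N, or if a joint passes its speed limit or range.

## Robot

A 6-joint arm with a two-finger parallel gripper is mounted at the origin on the work surface. World frame = base frame: x ahead of the robot, y to its left, z up, the work surface at z = 0. Lengths are in m, angles in rad, forces in N, time in s.
With the tool pointing down it reaches from about 0.275 to 0.825 m from the base axis. Payload 5.2 kg.
Tool frame: the origin (TCP) lies midway between the tips of the shut fingers; the grasp point (between the pads) lies 19 mm behind it; z points along the fingers, y is the line along which they close (so a half turn about z gives the same grasp; the last joint's range is limited). The gripper opens to 93 mm and grips with 3 to 60 N. Pads are 15 mm wide; open, the fingers measure 128 mm over their backs; the gripper's body (75 mm by 188 mm) begins 65 mm behind the grasp point.
Start: joints at [-1.505, 0.259, 1.535, -0, 1.348, -0.203], TCP at [0.146, -0.53, 0.219] pointing down, gripper open.
Joint ranges: [-3.14, 3.14], [-0.91, 2.08], [0.19, 2.58], [-1.22, 4.36], [0.22, 2.71], [-3.12, 3.12]. Speed limits (rad/s): [2.57, 2.57, 3.14, 3.14, 3.14, 3.14].

## Interface

Orientations are given as a unit quaternion [x, y, z, w].
In Python, from cell import state, snapshot, close_job, find_in, trace, place_of gives the robot as it stands.
- The arm moves only by the tool play_rows, never from a script. Its argument "rows" is a list of rows, each an object with "slide": the shift along the tool's x, y, z in m, a list of three; "dr": the turn, a rotation vector about the tool's x, y, z in rad, a list of three. A call has 1 to 12 rows; each row is the pose to reach, as a shift and turn from the pose commanded when the call began, along the tool's axes at that moment; what a row does not reach only later rows make up. A row lasts 1/10 s, in which the tool goes at most 50 mm and 8.59 degrees, less where a joint would pass 70% of its speed; a pose out of reach is approached as far as the arm can. A call with a gripper value outside its range is refused whole. "claw" is the closure in counts, from 0 (fully open) to 255 (shut), set as the call begins (left out, the last holds). The fingers move at their own pace and stop on an object; "grip_force" is the grip in N (left out, the last holds). Time passes only in rows, so rows that repeat a pose let the fingers close. It gives the time, the measured TCP pose, the force, the opening and the grip force at its end, in the units of the state.
- state(): the state, without advancing time (a new reading comes with each control period).
- snapshot(name): name is "scene" or "side" or "wrist"; returns a dict with "color" (384x512x3 uint8, red, green, blue), "z_map" (384x512 float32, m along the optical axis (not along the pixel's ray), 0 where there is no reading), "K" (3x3 intrinsics, pixels), "R" (3x3) and "t" (3): a world point X has camera coordinates R X + t. Camera axes: x right, y down, z forward; pixel columns grow to the right and rows downward; lengths in m; the calibration is good to about 2 mm. The wrist camera is an equidistant fisheye: a pixel r from the principal point sees the ray r / f radians off the axis. A picture is of the moment at which its call begins.
- close_job(): hands the job in; it is judged then, once.
Trained networks look in a picture, given as the dict that the camera call returned (one of the last four; its "shot" number tells which), for a name from the list of things; names that differ only in an ending like _2 or _b are one class to them, and where a whole thing is asked for, a point or a joint stands for the part that bears it (a point fixed in the world has none). Each returns a list of dicts, best first, with "p" (0 to 1); they miss things now and then, are a little off and sometimes report something else, mostly with a low value. They report only what shows in the picture. A call takes as long as a camera call. They do not tell look-alikes from the thing itself.
- find_in(name, picture): "bbox" ([left, top, right, bottom] in pixels, round what is visible of it).
- trace(name, picture): "pixels" (384x512 bool, what is visible of it) and "bbox" ([left, top, right, bottom] in pixels, round what is visible of it).
- place_of(name, picture): "at" ([column, row] in pixels: a listed point, or the origin of a listed thing).
The state is a dict: "clock": time; "qpos": joint angles; "qvel": joint speeds; "joint_efforts": joint torques, N m; "tool_pos": TCP position; "tool_rot": TCP orientation; "contact_force": force on the tool from outside, world axes, zero at the start; "ft_torque": the same for the moment, N m; "grip_width": finger opening in m; "finger_force": force on a finger pad.
Only numpy, scipy, OpenCV 4.12 (cv2) and the standard library are available. Lean on these libraries where they do the work, as an engineer would, in place of code of your own. Each camera call takes 0.05 s, during which the arm holds its last target. There are 200 camera calls.

## Working session

There is one attempt and no reset: what is moved stays moved. The work goes in short steps, Python scripts to look and compute and a tool call to move; the robot and the scene stay as the last step left them, time stands still between calls to the robot, and variables do not carry over. Pictures are saved under pics/ and viewed, at most 14 in all, crops included, and the job is handed in when it is done.

Besides the shell and the picture viewer there is one more tool, called after "Request:" as a command line: name --argument value ..., lists and objects as JSON in quotes. play_rows: Moves the arm, as the interface text tells. Its arguments: {"type":"object","properties":{"rows":{"type":"array"},"claw":{"type":"number"},"grip_force":{"type":"number"}},"required":["rows"]}

```bash
mkdir -p pics; ls
cat > h.py <<'E'
import numpy as np, cv2
from cell import *
def save(im,name): cv2.imwrite('pics/'+name,im[...,::-1])
def w(s,px,z=None,depth=None):
    K,R,t=map(np.array,(s['K'],s['R'],s['t']))
    r=np.linalg.inv(K)@np.array([px[0],px[1],1.])
    if z is None:
        d=s['z_map'][int(round(px[1])),int(round(px[0]))] if depth is None else depth
        return R.T@(r*d-t)
    c=-R.T@t; v=R.T@r
    return c+v*(z-c[2])/v[2]
def proj(s,X):
    c=np.array(s['K'])@(np.array(s['R'])@np.array(X)+np.array(s['t'])); return c[:2]/c[2]
E
python3 - <<'E'
from h import *
a=snapshot("scene");b=snapshot("side")
save(a['color'],'a.png');save(b['color'],'b.png')
print(state())
for n,s in(("scene",a),("side",b)):
    print(n,-np.array(s['R']).T@s['t'])
    for k in "jig lug0 lug1 lug2 lug0_hole lug1_hole lug2_hole lock_tip pin0 pin1 pin2 rack".split():
        print(k,[(np.round(o['at']).tolist(),round(o['p'],2)) for o in place_of(k,s)][:4])
E
```

```text
pics
{'clock': 0.1, 'qpos': array([-1.50482371e+00,  2.59249402e-01,  1.53592479e+00,  6.82323583e-06,
        1.34798880e+00, -2.02752699e-01]), 'qvel': array([ 0.00044613, -0.00182975, -0.00197676,  0.00023387, -0.00016277,
        0.00017171]), 'joint_efforts': array([ 1.29561206e-03, -4.38209009e+01, -2.84643656e+01,  7.19495444e-02,
        3.62584961e-02, -4.66028223e-05]), 'tool_pos': array([ 0.14604537, -0.5297739 ,  0.21793159]), 'tool_rot': array([ 9.90986706e-01,  1.33957951e-01,  5.69747005e-05, -7.83104642e-04]), 'contact_force': array([1.40701579, 0.74270787, 0.23658712]), 'ft_torque': array([-0.03208944,  0.04860795,  0.01640677]), 'finger_force': 0.0, 'grip_width': 0.09298702476237387}
scene [ 1.49858856 -0.02984845  1.06621376]
jig [([255.0, 238.0], 0.75), ([254.0, 222.0], 0.62)]
lug0 [([265.0, 238.0], 0.91), ([341.0, 172.0], 0.91), ([265.0, 198.0], 0.86), ([193.0, 174.0], 0.82)]
lug1 [([265.0, 238.0], 0.91), ([341.0, 172.0], 0.91), ([265.0, 198.0], 0.86), ([193.0, 174.0], 0.82)]
lug2 [([265.0, 238.0], 0.91), ([341.0, 172.0], 0.91), ([265.0, 198.0], 0.86), ([193.0, 1
[... 798 characters left out ...]
, 0.84), ([255.0, 230.0], 0.64)]
lug2 [([197.0, 212.0], 0.97), ([240.0, 209.0], 0.95), ([280.0, 350.0], 0.84), ([255.0, 230.0], 0.64)]
lug0_hole [([260.0, 227.0], 0.59), ([176.0, 283.0], 0.33)]
lug1_hole [([278.0, 345.0], 0.85), ([264.0, 220.0], 0.71), ([292.0, 291.0], 0.69), ([236.0, 203.0], 0.67)]
lug2_hole [([198.0, 207.0], 0.96), ([260.0, 223.0], 0.6)]
lock_tip [([175.0, 184.0], 0.51), ([208.0, 204.0], 0.2)]
pin0 [([207.0, 297.0], 0.87), ([181.0, 283.0], 0.85), ([154.0, 275.0], 0.6)]
pin1 [([207.0, 297.0], 0.87), ([181.0, 283.0], 0.85), ([154.0, 275.0], 0.6)]
pin2 [([207.0, 297.0], 0.87), ([181.0, 283.0], 0.85), ([154.0, 275.0], 0.6)]
rack [([180.0, 287.0], 0.85), ([179.0, 287.0], 0.43)]
```

Run:
```python
import cv2
a=cv2.imread('pics/a.png');b=cv2.imread('pics/b.png')
c=cv2.resize(a[140:290,110:390],None,fx=2.8,fy=2.8,interpolation=cv2.INTER_CUBIC)
d=cv2.resize(b[150:370,120:340],None,fx=2.7,fy=2.7,interpolation=cv2.INTER_CUBIC)
cv2.imwrite('pics/a1.png',c);cv2.imwrite('pics/b1.png',d)
```

```text
(no output)
```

View pics/a1.png

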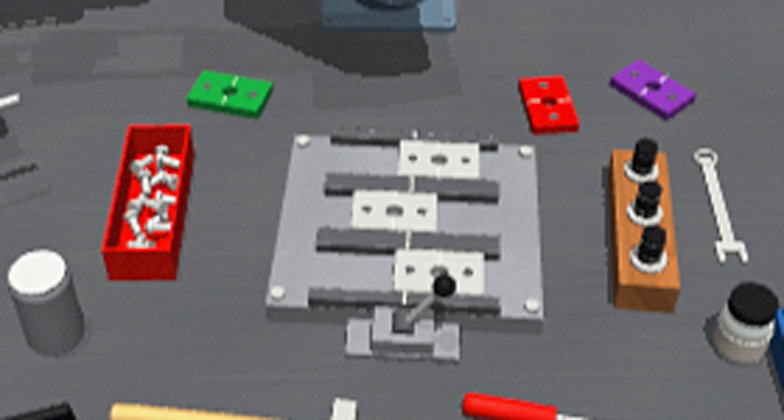

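View pics/b1.png

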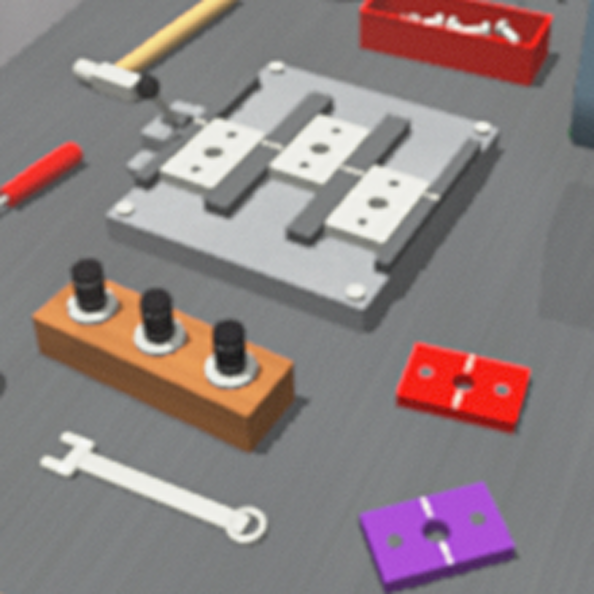

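The scene camera looks back at the robot: image right is +y, image down is +x. There are three white lugs in the guideways, at scene pixels about (267,196), (251,215) and (267,237). The lever leans to +y, so it is locked. The rack with three pins is at about (341,215). The green (192,172), red (306,176) and purple (343,171) plates are look-alikes lying on the bench outside the jig, so I leave those.

Run:
```python
from h import *
a=snapshot("scene");b=snapshot("side")
def sub(s,c,off,f,x,y): return (off[0]+x/f-.5+.5/f,off[1]+y/f-.5+.5/f)
A=lambda x,y:sub(a,0,(110,140),2.8,x,y)
B=lambda x,y:sub(b,0,(120,150),2.7,x,y)
sa=[w(a,A(*p),.032) for p in((303,142),(527,152),(278,292),(532,305))]
sb=[w(b,B(*p),.032) for p in((482,128),(355,291),(276,68),(125,208))]
for p,q in zip(sa,sb): print('screw',p.round(4),q.round(4), w(a,A(303,142)).round(3))
for S in(sa,sb):
    S=np.array(S); v=(S[1]-S[0]+S[3]-S[2]); print('c',S.mean(0).round(4),'yaw from y',np.arctan2(-v[0],v[1]))
    u=(S[2]-S[0]+S[3]-S[1]); print(np.arctan2(u[1],u[0]),np.linalg.norm(u)/2,np.linalg.norm(v)/2)
for s,f,L in((a,A,((439,158),(395,210),(440,271))),(b,B,((378,203),(320,148),(213,152)))):
    for p in L: print('lug',w(s,f(*p),.046).round(4))
for s,f,L in((a,A,((645,146),(650,188),(653,232))),(b,B,((230,328),(157,297),(88,266)))):
    for p in L: print('pintop',w(s,f(*p),.094).round(4))
print('ball',w(a,A(444,286),.104),w(b,B(148,86),.104))
im=b['color'].astype(int); d=b['z_map']
for n,s in(('a',a),('b',b)):
    for k in ('rack','pin0','lug1'):
        for o in trace(k,s)[:4]:
            m=o['pixels']; ys,xs=np.nonzero(m&(s['z_map']>0))
            P=np.array([w(s,(x,y)) for x,y in zip(xs,ys)])
            print(n,k,round(o['p'],2),np.median(P,0).round(3),np.percentile(P,[2],axis=0).round(3),np.percentile(P,98,axis=0).round(3))
```

```text
screw [ 0.3826 -0.1185  0.032 ] [ 0.384  -0.1174  0.032 ] [ 0.393 -0.118  0.042]
screw [0.4028 0.1769 0.032 ] [0.4061 0.174  0.032 ] [ 0.393 -0.118  0.042]
screw [ 0.6388 -0.1372  0.032 ] [ 0.6432 -0.1349  0.032 ] [ 0.393 -0.118  0.042]
screw [0.6605 0.1568 0.032 ] [0.6653 0.1553 0.032 ] [ 0.393 -0.118  0.042]
c [0.5212 0.0195 0.032 ] yaw from y -0.07100559185532107
-0.07534057539849935 0.25767775613348626 0.29544232385888214
c [0.5247 0.0192 0.032 ] yaw from y -0.07581113848510657
-0.06961270274617985 0.25986029508619163 0.2916361776480217
lug [0.4286 0.0591 0.046 ]
lug [0.5211 0.0007 0.046 ]
lug [0.6202 0.0516 0.046 ]
lug [0.4303 0.063  0.046 ]
lug [0.5216 0.0033 0.046 ]
lug [0.6205 0.0542 0.046 ]
pintop [0.4581 0.3136 0.094 ]
pintop [0.5321 0.3067 0.094 ]
pintop [0.6039 0.2973 0.094 ]
pintop [0.4552 0.3165 0.094 ]
pintop [0.5293 0.3086 0.094 ]
pintop [0.6047 0.2988 0.094 ]
ball [0.69163026 0.0503453  0.104     ] [0.69647938 0.04740313 0.104     ]
a rack 0.63 [0.582 0.291 0.045] [[0.422 0.262 0.002]] [0.647 0.348 0.052]
a rack 0.36 [0.618 0.053 0.047] [[0.586 0.    0.033]] [0.687 0
[... 518 characters left out ...]
9 0.001]] [0.644 0.356 0.049]
b rack 0.49 [0.524 0.009 0.046] [[ 0.489 -0.05   0.032]] [0.555 0.055 0.049]
b pin0 0.86 [0.451 0.327 0.07 ] [[0.439 0.308 0.049]] [0.472 0.338 0.096]
b pin0 0.8 [0.526 0.318 0.067] [[0.512 0.273 0.044]] [0.563 0.33  0.096]
b pin0 0.61 [0.624 0.061 0.046] [[0.591 0.001 0.032]] [0.656 0.105 0.05 ]
b pin0 0.55 [0.601 0.31  0.069] [[0.588 0.288 0.048]] [0.624 0.321 0.096]
b lug1 0.94 [0.248 0.382 0.015] [[ 0.196  0.331 -0.   ]] [0.302 0.429 0.019]
b lug1 0.82 [0.434 0.072 0.046] [[0.402 0.013 0.033]] [0.464 0.114 0.049]
b lug1 0.68 [0.281 0.232 0.015] [[0.231 0.194 0.001]] [0.331 0.26  0.019]
b lug1 0.62 [0.623 0.062 0.046] [[0.59  0.003 0.032]] [0.654 0.105 0.05 ]
```

```bash
cat >> h.py <<'E'
from scipy.spatial.transform import Rotation as Ro
C=np.array([.5225,.0195]); YAW=-.073
def J(x,y):  # jig to world xy
    c,s=np.cos(YAW),np.sin(YAW); return C+np.array([c*x-s*y,s*x+c*y])
def go(p,yaw=YAW):
    st=state(); R=Ro.from_quat(st['tool_rot'])
    T=Ro.from_euler('z',yaw)*Ro.from_euler('x',np.pi)
    print('slide',(R.inv().apply(np.array(p)-st['tool_pos'])).round(4).tolist(),'dr',(R.inv()*T).as_rotvec().round(4).tolist(),'pos',st['tool_pos'].round(4),'t',st['clock'])
E
python3 -c "
from h import *
go([.69,.105,.22])"
```

```text
slide [0.6931, -0.468, -0.0013] dr [0.0, -0.0, 0.3418] pos [ 0.1461 -0.5302  0.2187] t 1.7
```

Request:
play_rows --rows '[{"slide": [0.693,-0.468,0],"dr": [0,0,0.342]},{"slide": [0.693,-0.468,0],"dr": [0,0,0.342]},{"slide": [0.693,-0.468,0],"dr": [0,0,0.342]},{"slide": [0.693,-0.468,0],"dr": [0,0,0.342]},{"slide": [0.693,-0.468,0],"dr": [0,0,0.342]},{"slide": [0.693,-0.468,0],"dr": [0,0,0.342]},{"slide": [0.693,-0.468,0],"dr": [0,0,0.342]},{"slide": [0.693,-0.468,0],"dr": [0,0,0.342]},{"slide": [0.693,-0.468,0],"dr": [0,0,0.342]},{"slide": [0.693,-0.468,0],"dr": [0,0,0.342]},{"slide": [0.693,-0.468,0],"dr": [0,0,0.342]},{"slide": [0.693,-0.468,0],"dr": [0,0,0.342]}]' --claw 255

```text
clock: 2.9
tool_pos: [0.5364, -0.0738, 0.2189]
tool_rot: [0.999, -0.036, 0.0, 0.0]
contact_force: [0.7, -0.8, -0.5]
grip_width: 0.0023
finger_force: 0.0
```

```bash
python3 -c "
from h import *
go([.692,.105,.22])
s=snapshot('wrist');save(s['color'],'w0.png');print(s['K'],s['R'],s['t'])"
```

```text
slide [0.1421, -0.1897, -0.0011] dr [0.0003, -0.0006, 0.0] pos [ 0.5364 -0.0738  0.2189] t 2.9
[[297.31863964   0.         255.58758666]
 [  0.         297.31863964 194.41469066]
 [  0.           0.           1.        ]] [[-7.26926630e-02 -9.97354211e-01 -5.94892085e-04]
 [-9.65557254e-01  7.02256894e-02  2.50534512e-01]
 [-2.49829874e-01  1.87864232e-02 -9.68107486e-01]] [-0.03406804  0.4934626   0.52588431]
```

View pics/w0.png

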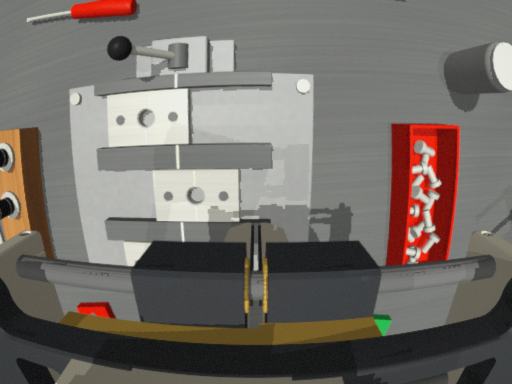

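```bash
cat >> h.py <<'E'
def wf(s,px,z):
    K,R,t=map(np.array,(s['K'],s['R'],s['t']))
    d=np.array([(px[0]-K[0,2]),(px[1]-K[1,2])]); r=np.hypot(*d); th=r/K[0,0]
    v=R.T@np.array([*(d/r*np.sin(th)),np.cos(th)]); c=-R.T@t
    return c+v*(z-c[2])/v[2]
def jl(p):
    c,s=np.cos(YAW),np.sin(YAW); d=np.array(p)[:2]-C; return np.round([c*d[0]+s*d[1],-s*d[0]+c*d[1]],4)
E
python3 -c "
from h import *
s=snapshot('wrist')
for n,p,z in (('ball',(119,48),.104),('l2',(147,118),.046),('l1',(195,195),.046),('m',(177,78),.046),('m',(178,152),.046),('m',(178,228),.046),('sc',(76,99),.032),('sc',(303,86),.032)):
  q=wf(s,p,z); print(n,q.round(4),jl(q))
"
```

```text
ball [0.6989 0.0605 0.104 ] [0.1729 0.0537]
l2 [0.6242 0.0564 0.046 ] [0.0988 0.0442]
l1 [0.5266 0.0071 0.046 ] [ 0.005  -0.0121]
m [0.6667 0.0154 0.046 ] [0.1441 0.0065]
m [0.5798 0.0219 0.046 ] [0.057  0.0065]
m [0.4858 0.0345 0.046 ] [-0.0377  0.0122]
sc [0.6666 0.1655 0.032 ] [0.133  0.1561]
sc [ 0.6467 -0.1299  0.032 ] [ 0.1348 -0.14  ]
```

Request:
play_rows --rows '[{"slide": [0.142,-0.19,0],"dr": [0,0,0]},{"slide": [0.142,-0.19,0],"dr": [0,0,0]},{"slide": [0.142,-0.19,0],"dr": [0,0,0]},{"slide": [0.142,-0.19,0],"dr": [0,0,0]},{"slide": [0.142,-0.19,0],"dr": [0,0,0]},{"slide": [0.142,-0.19,0.05],"dr": [0,0,0]},{"slide": [0.142,-0.19,0.1],"dr": [0,0,0]},{"slide": [0.142,-0.19,0.12],"dr": [0,0,0]},{"slide": [0.142,-0.19,0.12],"dr": [0,0,0]}]'

```text
clock: 3.9
tool_pos: [0.6875, 0.1026, 0.0937]
tool_rot: [0.999, -0.037, -0.005, 0.0]
contact_force: [-0.9, -0.6, -0.8]
grip_width: 0.0005
finger_force: 0.0
```

Request:
play_rows --rows '[{"slide": [0.002,0.03,0.004],"dr": [0,0,0]},{"slide": [0.002,0.05,0.002],"dr": [0,0,0]},{"slide": [0.002,0.065,0],"dr": [0,0,0]},{"slide": [0.002,0.08,0],"dr": [0,0,0]},{"slide": [0.002,0.09,0],"dr": [0,0,0]},{"slide": [0.002,0.097,0],"dr": [0,0,0]},{"slide": [0.002,0.1,0],"dr": [0,0,0]},{"slide": [0.002,0.1,0],"dr": [0,0,0]}]'

```text
clock: 4.7
tool_pos: [0.6853, 0.0033, 0.0984]
tool_rot: [0.999, -0.037, -0.0, 0.0]
contact_force: [-0.0, 0.6, -0.4]
grip_width: 0.0005
finger_force: 0.0
```

Run:
```python
from h import *
a=snapshot("scene")
print(state()['contact_force'],state()['tool_pos'],jl(state()['tool_pos']))
save(cv2.resize(a['color'][170:290,190:330],None,fx=4,fy=4),'c.png')
```

```text
[-0.07666021  0.52190414  0.5485661 ] [0.68526568 0.00369088 0.09843946] [ 0.1635 -0.0039]
```

View pics/c.png

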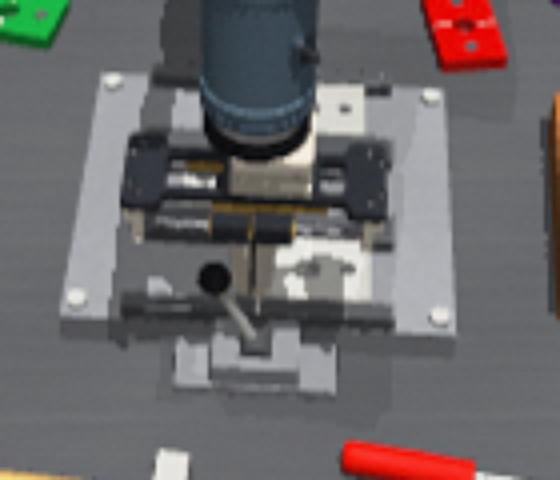

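The lever has swung over to -y, with the ball at crop (214,277). I'll keep pushing gently until it meets the stop.

Request:
play_rows --rows '[{"slide": [0,0.005,0],"dr": [0,0,0]},{"slide": [0,0.01,0],"dr": [0,0,0]},{"slide": [0,0.015,0],"dr": [0,0,0]},{"slide": [0,0.018,0],"dr": [0,0,0]},{"slide": [0,0.018,0],"dr": [0,0,0]}]'

```text
clock: 5.25
tool_pos: [0.6841, -0.0139, 0.0986]
tool_rot: [0.999, -0.037, -0.0, -0.001]
contact_force: [-0.1, 3.5, -0.3]
grip_width: 0.0005
finger_force: 1.6
```

Run:
```python
from h import *
a=snapshot("scene");b=snapshot("side")
print(state()['contact_force'],jl(state()['tool_pos']))
for s in(a,b):
  for o in trace('lock_tip',s)[:2]:
    m=o['pixels']&(s['color'].max(2)<40); ys,xs=np.nonzero(m)
    if len(xs): q=w(s,(xs.mean(),ys.mean()),.104); print(o['bbox'],xs.mean(),ys.mean(),len(xs),q,jl(q))
```

```text
[-0.09324055  3.15871794  0.14038022] [ 0.1636 -0.0215]
[236.6, 237.6, 250.6, 249.2] 238.64864864864865 240.72972972972974 37 [ 0.68662072 -0.03995778  0.104     ] [ 0.168  -0.0473]
```

Request:
play_rows --rows '[{"slide": [0,0.002,0],"dr": [0,0,0]},{"slide": [0,0.004,0],"dr": [0,0,0]},{"slide": [0,0.004,0],"dr": [0,0,0]}]'

```text
clock: 5.75
tool_pos: [0.684, -0.0145, 0.0986]
tool_rot: [0.999, -0.036, 0.0, -0.003]
contact_force: [2.5, 13.9, -0.1]
grip_width: 0.0006
finger_force: 6.4
```

```bash
python3 -c "
from h import *
go([.36,.10,.22])"
```

```text
slide [-0.3315, -0.0915, -0.1209] dr [-0.0057, -0.0, 0.0006] pos [ 0.684  -0.0145  0.0986] t 5.75
```

Request:
play_rows --rows '[{"slide": [0,-0.03,0],"dr": [0,0,0]},{"slide": [0,-0.03,-0.05],"dr": [0,0,0]},{"slide": [0,-0.03,-0.1],"dr": [0,0,0]},{"slide": [-0.33,-0.095,-0.12],"dr": [0,0,0]},{"slide": [-0.33,-0.095,-0.12],"dr": [0,0,0]},{"slide": [-0.33,-0.095,-0.12],"dr": [0,0,0]},{"slide": [-0.33,-0.095,-0.12],"dr": [0,0,0]},{"slide": [-0.33,-0.095,-0.12],"dr": [0,0,0]},{"slide": [-0.33,-0.095,-0.12],"dr": [0,0,0]},{"slide": [-0.33,-0.095,-0.12],"dr": [0,0,0]},{"slide": [-0.33,-0.095,-0.12],"dr": [0,0,0]},{"slide": [-0.33,-0.095,-0.12],"dr": [0,0,0]}]'

```text
clock: 6.95
tool_pos: [0.3621, 0.1, 0.2195]
tool_rot: [0.999, -0.036, 0.002, 0.001]
contact_force: [-0.4, -0.1, 0.6]
grip_width: 0.0008
finger_force: 0.0
```

Run:
```python
from h import *
s=snapshot('wrist');s=snapshot('wrist');save(s['color'],'w1.png');go([.36,.1,.22])
for n,z in (('lug0_hole',.046),('pin0',.004),('lock_tip',.104)):
  for o in place_of(n,s)[:4]: q=wf(s,o['at'],z); print(n,round(o['p'],2),np.round(o['at']),q.round(4),jl(q))
```

```text
slide [-0.0031, 0.0001, -0.0009] dr [0.0007, -0.0019, -0.0006] pos [0.3631 0.0999 0.2191] t 7.05
lug0_hole 0.75 [286. 118.] [0.431  0.0601 0.046 ] [-0.0942  0.0339]
pin0 0.97 [97. 71.] [0.5275 0.311  0.004 ] [-0.0162  0.2911]
pin0 0.77 [ 94. 122.] [0.4553 0.3215 0.004 ] [-0.089   0.2963]
pin0 0.62 [100.  21.] [0.6026 0.303  0.004 ] [0.0592 0.2886]
```

View pics/w1.png

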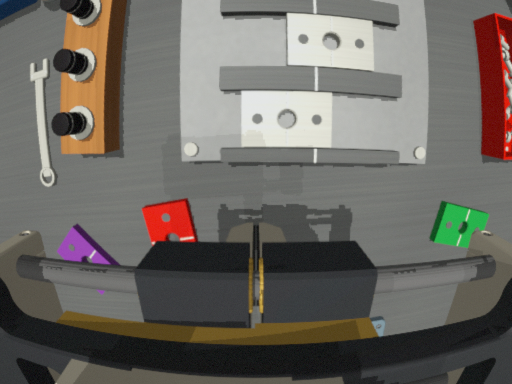

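Run:
```python
from h import *
s=snapshot('wrist')
for n,p,z in (('l0',(286.5,118.5),.046),('l1',(331.5,41.5),.046),('m0',(315.5,156),.046),('m1',(316.5,79),.046),('m2',(317,7),.046),('sc',(190.5,149.5),.032),('sc',(419.5,153),.032)):
  q=wf(s,p,z); print(n,q.round(4),jl(q))
```

```text
l0 [0.43   0.0605 0.046 ] [-0.0953  0.0341]
l1 [0.5193 0.0011 0.046 ] [-0.0019 -0.0185]
m0 [0.3848 0.0291 0.046 ] [-0.138  -0.0005]
m1 [0.4741 0.0228 0.046 ] [-0.0485 -0.0002]
m2 [0.5634 0.014  0.046 ] [ 0.0412 -0.0025]
sc [0.4021 0.1764 0.032 ] [-0.1316  0.1477]
sc [ 0.3809 -0.1185  0.032 ] [-0.1311 -0.1479]
```

```bash
python3 -c "
from h import *
go([*J(-.095,.125),.22]);go([*J(-.095,.125),.037]);go([*J(-.095,.067),.037])"
```

```text
slide [0.0704, -0.0564, -0.0017] dr [0.0003, 0.0007, -0.0009] pos [0.3625 0.1001 0.2184] t 7.25
slide [0.0705, -0.0564, 0.1813] dr [0.0003, 0.0007, -0.0009] pos [0.3625 0.1001 0.2184] t 7.25
slide [0.0705, 0.0016, 0.1813] dr [0.0003, 0.0007, -0.0009] pos [0.3625 0.1001 0.2184] t 7.25
```

Request:
play_rows --rows '[{"slide": [0.07,-0.056,0],"dr": [0,0,0]},{"slide": [0.07,-0.056,0.03],"dr": [0,0,0]},{"slide": [0.07,-0.056,0.08],"dr": [0,0,0]},{"slide": [0.07,-0.056,0.12],"dr": [0,0,0]},{"slide": [0.07,-0.056,0.16],"dr": [0,0,0]},{"slide": [0.07,-0.056,0.181],"dr": [0,0,0]},{"slide": [0.07,-0.056,0.181],"dr": [0,0,0]},{"slide": [0.07,-0.045,0.181],"dr": [0,0,0]},{"slide": [0.07,-0.035,0.181],"dr": [0,0,0]},{"slide": [0.07,-0.025,0.181],"dr": [0,0,0]},{"slide": [0.07,-0.018,0.181],"dr": [0,0,0]},{"slide": [0.07,-0.018,0.181],"dr": [0,0,0]}]'

```text
clock: 8.45
tool_pos: [0.434, 0.1122, 0.0389]
tool_rot: [0.999, -0.037, 0.001, 0.0]
contact_force: [-0.3, 0.0, 3.6]
grip_width: 0.0004
finger_force: 1.2
```

```bash
python3 -c "
from h import *
s=snapshot('wrist')
print(state()['contact_force'],state()['tool_pos'],jl(state()['tool_pos']))
save(s['color'],'w2.png')"
```

```text
[0.85708797 0.6397987  3.03485719] [0.4338247  0.11251345 0.03865522] [-0.0952  0.0863]
```

View pics/w2.png

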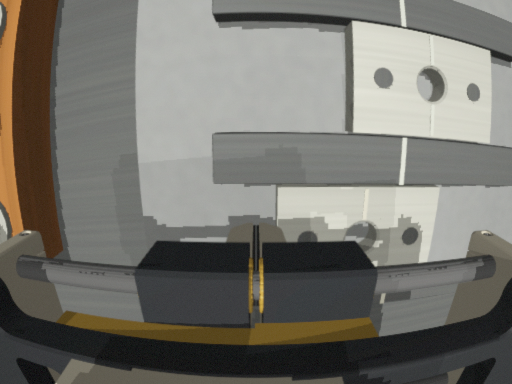

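Run:
```python
from h import *
s=snapshot('wrist')
for n,p in (('line',(366,190)),('hole',(361,235)),('end',(276.5,195)),('mark',(403.5,180)),('mark1',(404,140))):
  q=wf(s,p,.046); print(n,q.round(4),jl(q))
go([*J(-.095,.067),.037])
```

```text
line [0.4595 0.047  0.046 ] [-0.0648  0.0228]
hole [0.4317 0.0492 0.046 ] [-0.0927  0.023 ]
end [0.4604 0.0993 0.046 ] [-0.0677  0.075 ]
mark [0.464  0.0222 0.046 ] [-0.0586 -0.0016]
mark1 [0.4878 0.0223 0.046 ] [-0.0348  0.0003]
slide [0.0005, 0.0195, 0.0014] dr [0.0003, -0.002, -0.0009] pos [0.4336 0.1128 0.0384] t 8.55
```

Request:
play_rows --rows '[{"slide": [0,0.008,0],"dr": [0,0,0]},{"slide": [0,0.015,0],"dr": [0,0,0]},{"slide": [0,0.02,0],"dr": [0,0,0]},{"slide": [0,0.0225,0],"dr": [0,0,0]},{"slide": [0,0.0225,0],"dr": [0,0,0]},{"slide": [0,0.0225,0],"dr": [0,0,0]}]'

```text
clock: 9.15
tool_pos: [0.4317, 0.0914, 0.0382]
tool_rot: [0.999, -0.037, 0.001, -0.0]
contact_force: [0.5, 4.2, 5.4]
grip_width: 0.0006
finger_force: 3.5
```

```bash
python3 -c "
from h import *
s=snapshot('wrist')
print(state()['contact_force'],jl(state()['tool_pos']))
c=s['color'][120:260,200:480];save(cv2.resize(c,None,fx=2.8,fy=2.8,interpolation=2),'w3.png')"
```

```text
[0.24044641 3.25153455 5.98206017] [-0.0958  0.0652]
```

View pics/w3.png

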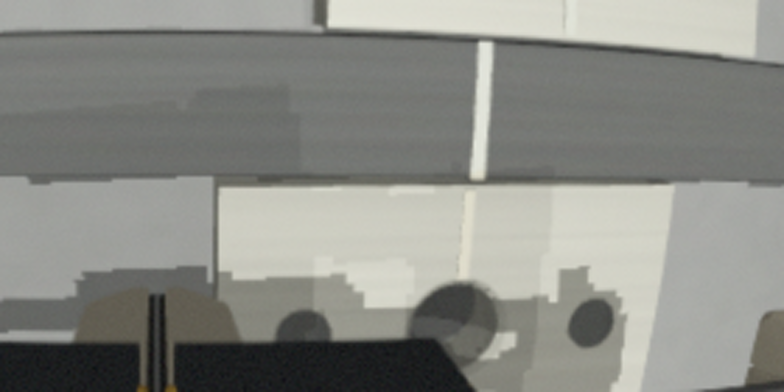

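The lug line (crop x about 470) is 1.6 mm short of the mark (about 477), so I'll tap it once more.

Request:
play_rows --rows '[{"slide": [0,0.0012,0],"dr": [0,0,0]},{"slide": [0,0.0018,0],"dr": [0,0,0]},{"slide": [0,0.0018,0],"dr": [0,0,0]},{"slide": [0,0.0018,0],"dr": [0,0,0]}]'

```text
clock: 9.6
tool_pos: [0.4316, 0.0901, 0.0382]
tool_rot: [0.999, -0.037, 0.001, -0.001]
contact_force: [1.4, 6.1, 5.4]
grip_width: 0.0004
finger_force: 4.3
```

```bash
cat >> h.py <<'E'
def xcol(s,row,lo,hi,n=2):
    g=s['color'].astype(float).mean(2)[row-n:row+n+1,lo:hi].mean(0); g=g-np.median(g); g[g<0.35*g.max()]=0
    i=int(g.argmax()); a=max(0,i-3); seg=g[a:i+4]; return lo+a+(seg*np.arange(len(seg))).sum()/seg.sum()
E
python3 -c "
from h import *
s=snapshot('wrist')
print(state()['contact_force'],jl(state()['tool_pos']))
print([xcol(s,r,350,390) for r in(140,150,160,170,180)],[xcol(s,r,350,390,1) for r in(193,198,203,208)])"
```

```text
[0.9685878  5.91132163 5.87947927] [-0.0958  0.0638]
[np.float64(370.6199386894878), np.float64(370.290413054564), np.float64(369.55008865248226), np.float64(368.9700410396717), np.float64(368.08511770182207)] [np.float64(367.26102292768957), np.float64(366.5478927203065), np.float64(366.3249027237354), np.float64(365.9576059850374)]
```

```bash
python3 -c "
from h import *
go([.40,.27,.22])"
```

```text
slide [-0.0445, -0.1773, -0.1816] dr [-0.0015, -0.0014, -0.0002] pos [0.4316 0.0901 0.0382] t 9.65
```

Request:
play_rows --rows '[{"slide": [0,-0.02,0],"dr": [0,0,0]},{"slide": [0,-0.03,-0.05],"dr": [0,0,0]},{"slide": [0,-0.05,-0.1],"dr": [0,0,0]},{"slide": [-0.044,-0.177,-0.18],"dr": [0,0,0]},{"slide": [-0.044,-0.177,-0.18],"dr": [0,0,0]},{"slide": [-0.044,-0.177,-0.18],"dr": [0,0,0]},{"slide": [-0.044,-0.177,-0.18],"dr": [0,0,0]},{"slide": [-0.044,-0.177,-0.18],"dr": [0,0,0]},{"slide": [-0.044,-0.177,-0.18],"dr": [0,0,0]}]' --claw 0

```text
clock: 10.55
tool_pos: [0.3995, 0.2678, 0.2164]
tool_rot: [0.999, -0.036, -0.001, 0.001]
contact_force: [0.1, 0.0, 0.2]
grip_width: 0.0681
finger_force: 0.0
```

```bash
python3 -c "
from h import *
s=snapshot('wrist');s=snapshot('wrist');s=snapshot('wrist')
for o in place_of('pin0',s)[:4]: print(o,wf(s,o['at'],.004))
print(state()['tool_pos'],state()['grip_width'])
save(s['color'],'w4.png')"
```

```text
{'at': [215.1, 22.0], 'p': 0.93} [0.60095956 0.30424869 0.004     ]
{'at': [211.3, 133.1], 'p': 0.83} [0.4549943  0.31991298 0.004     ]
{'at': [214.1, 73.6], 'p': 0.78} [0.53106673 0.31006096 0.004     ]
[0.40003246 0.26738144 0.2164833 ] 0.08390270064640856
```

View pics/w4.png

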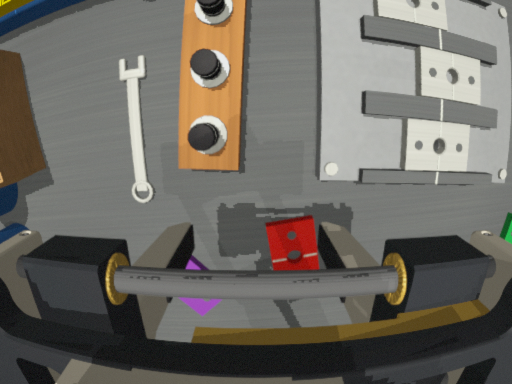

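```bash
python3 -c "
from h import *
s=snapshot('wrist')
for p,z in (((202,137),.094),((208.5,134.5),.052),((205,64),.094),((210,68.5),.052)): print(wf(s,p,z).round(4))
for p in ((439.5,146),(452.5,76)): print('lug',jl(wf(s,p,.046)))
g=s['color'];print(xcol(s,98,435,455),xcol(s,176,430,450))
go([.4555,.3175,.2]);go([.4555,.3175,.059])
"
```

```text
[0.4558 0.3161 0.094 ]
[0.4559 0.3162 0.052 ]
[0.5275 0.3072 0.094 ]
[0.5301 0.3084 0.052 ]
lug [-0.0943 -0.0002]
lug [ 0.0006 -0.0189]
452.79434250764524 436.5306476484194
slide [0.0515, -0.054, 0.0166] dr [0.001, 0.0017, -0.0022] pos [0.4002 0.2676 0.2167] t 10.8
slide [0.0517, -0.0541, 0.1576] dr [0.001, 0.0017, -0.0022] pos [0.4002 0.2676 0.2167] t 10.8
```

Request:
play_rows --rows '[{"slide": [0.052,-0.053,0],"dr": [0,0,0]},{"slide": [0.052,-0.053,0],"dr": [0,0,0]},{"slide": [0.052,-0.053,0.04],"dr": [0,0,0]},{"slide": [0.052,-0.053,0.09],"dr": [0,0,0]},{"slide": [0.052,-0.053,0.13],"dr": [0,0,0]},{"slide": [0.052,-0.053,0.15],"dr": [0,0,0]},{"slide": [0.052,-0.053,0.157],"dr": [0,0,0]},{"slide": [0.052,-0.053,0.157],"dr": [0,0,0]}]'

```text
clock: 11.6
tool_pos: [0.4556, 0.3171, 0.0597]
tool_rot: [0.999, -0.037, -0.001, 0.001]
contact_force: [-0.3, 0.1, 1.1]
grip_width: 0.0927
finger_force: 0.0
```

Request:
play_rows --rows '[{"slide": [0,0,0],"dr": [0,0,0]},{"slide": [0,0,0],"dr": [0,0,0]},{"slide": [0,0,0],"dr": [0,0,0]},{"slide": [0,0,0],"dr": [0,0,0]},{"slide": [0,0,0],"dr": [0,0,0]},{"slide": [0,0,0],"dr": [0,0,0]},{"slide": [0,0,0],"dr": [0,0,0]},{"slide": [0,0,0],"dr": [0,0,0]},{"slide": [0,0,0],"dr": [0,0,0]}]' --claw 255 --grip_force 30

```text
clock: 12.5
tool_pos: [0.4558, 0.3178, 0.0606]
tool_rot: [0.999, -0.037, -0.0, 0.0]
contact_force: [-0.2, -0.5, -0.8]
grip_width: 0.0273
finger_force: 30.0
```

```bash
python3 -c "
from h import *
go([.456,.316,.17]);go([*J(-.0955,0),.17]);go([*J(-.0955,0),.06])
"
```

```text
slide [0.0003, 0.0018, -0.1094] dr [0.0002, 0.0002, -0.0002] pos [0.4558 0.3178 0.0606] t 12.5
slide [-0.0072, 0.2927, -0.1094] dr [0.0002, 0.0002, -0.0002] pos [0.4558 0.3178 0.0606] t 12.5
slide [-0.0072, 0.2926, 0.0006] dr [0.0002, 0.0002, -0.0002] pos [0.4558 0.3178 0.0606] t 12.5
```

Request:
play_rows --rows '[{"slide": [0,0,-0.03],"dr": [0,0,0]},{"slide": [0,0,-0.08],"dr": [0,0,0]},{"slide": [0,0.02,-0.1],"dr": [0,0,0]},{"slide": [-0.007,0.06,-0.1],"dr": [0,0,0]},{"slide": [-0.007,0.11,-0.1],"dr": [0,0,0]},{"slide": [-0.007,0.16,-0.1],"dr": [0,0,0]},{"slide": [-0.007,0.21,-0.1],"dr": [0,0,0]},{"slide": [-0.007,0.26,-0.1],"dr": [0,0,0]},{"slide": [-0.007,0.285,-0.08],"dr": [0,0,0]},{"slide": [-0.007,0.2925,-0.06],"dr": [0,0,0]},{"slide": [-0.007,0.2925,-0.055],"dr": [0,0,0]},{"slide": [-0.007,0.2925,-0.055],"dr": [0,0,0]}]'

```text
clock: 13.7
tool_pos: [0.4267, 0.027, 0.115]
tool_rot: [0.999, -0.037, -0.001, -0.0]
contact_force: [-0.5, 0.6, -2.3]
grip_width: 0.0277
finger_force: 30.0
```

Run:
```python
from h import *
s=snapshot('wrist');s=snapshot('wrist');a=snapshot('scene');b=snapshot('side')
st=state();print(st['tool_pos'],jl(st['tool_pos']),st['contact_force'],st['grip_width'])
def crop(im,x,y,wd,h,f): return cv2.resize(im[y:y+h,x:x+wd],None,fx=f,fy=f,interpolation=2)
p=proj(a,[.428,.027,.06]).astype(int);q=proj(b,[.428,.027,.06]).astype(int)
L=crop(a['color'],p[0]-32,p[1]-30,64,64,6);M=crop(b['color'],q[0]-32,q[1]-30,64,64,6)
save(np.hstack([L,M]),'x0.png')
```

```text
[0.42819365 0.02737579 0.11646073] [-0.0946  0.001 ] [ 0.36636156  0.4791117  -2.39556057] 0.02747831557722059
```

View pics/x0.png

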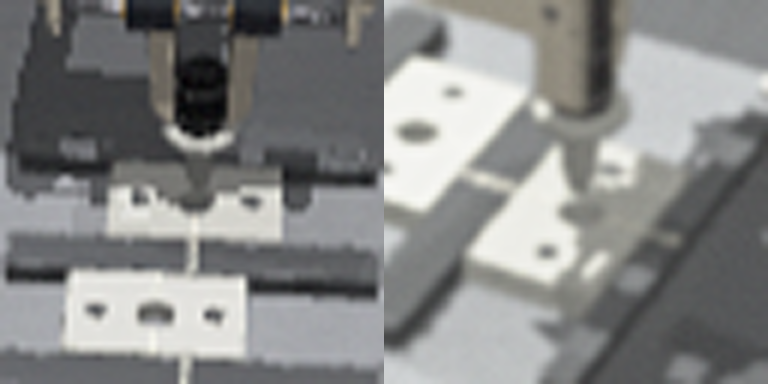

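Both views show the pin tip right over lug0's hole, so I lower it slowly.

Request:
play_rows --rows '[{"slide": [0,0.0005,0.008],"dr": [0,0,0]},{"slide": [0,0.0005,0.014],"dr": [0,0,0]},{"slide": [0,0.0005,0.02],"dr": [0,0,0]},{"slide": [0,0.0005,0.026],"dr": [0,0,0]},{"slide": [0,0.0005,0.03],"dr": [0,0,0]},{"slide": [0,0.0005,0.03],"dr": [0,0,0]}]'

```text
clock: 14.5
tool_pos: [0.4269, 0.0263, 0.0849]
tool_rot: [0.999, -0.037, -0.001, -0.0]
contact_force: [-0.2, -1.0, -3.0]
grip_width: 0.0275
finger_force: 30.0
```

Request:
play_rows --rows '[{"slide": [0,0,0.006],"dr": [0,0,0]},{"slide": [0,0,0.012],"dr": [0,0,0]},{"slide": [0,0,0.018],"dr": [0,0,0]},{"slide": [0,0,0.022],"dr": [0,0,0]},{"slide": [0,0,0.025],"dr": [0,0,0]},{"slide": [0,0,0.025],"dr": [0,0,0]}]'

```text
clock: 15.1
tool_pos: [0.4275, 0.0262, 0.0606]
tool_rot: [0.999, -0.037, -0.0, -0.0]
contact_force: [0.3, 0.7, -2.2]
grip_width: 0.0278
finger_force: 30.0
```

Request:
play_rows --rows '[{"slide": [0,0,0.001],"dr": [0,0,0]},{"slide": [0,0,0.002],"dr": [0,0,0]},{"slide": [0,0,0.002],"dr": [0,0,0]}]'

```text
clock: 15.4
tool_pos: [0.4277, 0.0262, 0.0604]
tool_rot: [0.999, -0.036, 0.0, 0.0]
contact_force: [-6.4, 0.9, 20.4]
grip_width: 0.0276
finger_force: 30.0
```

Request:
play_rows --rows '[{"slide": [0,0,0],"dr": [0,0,0]},{"slide": [0,0,0],"dr": [0,0,0]},{"slide": [0,0,0],"dr": [0,0,0]},{"slide": [0,0,-0.0],"dr": [0,0,0]},{"slide": [0,0,-0.03],"dr": [0,0,0]},{"slide": [0,0,-0.08],"dr": [0,0,0]},{"slide": [0,0,-0.13],"dr": [0,0,0]},{"slide": [0.02,0.04,-0.16],"dr": [0,0,0]},{"slide": [0.02,0.06,-0.16],"dr": [0,0,0]},{"slide": [0.02,0.06,-0.16],"dr": [0,0,0]}]' --claw 0

```text
clock: 16.4
tool_pos: [0.4441, -0.0375, 0.2197]
tool_rot: [0.999, -0.038, 0.001, 0.001]
contact_force: [-0.7, 1.1, -0.5]
grip_width: 0.0922
finger_force: 0.0
```

Run:
```python
from h import *
s=snapshot('wrist');s=snapshot('wrist');s=snapshot('wrist')
save(s['color'],'w5.png')
for o in place_of('lug1_hole',s)[:4]: print(o,jl(wf(s,o['at'],.046)))
go([*J(0,-.12),.22]);go([*J(0,-.12),.037])
```

```text
{'at': [221.0, 113.9], 'p': 0.79} [-0.0006 -0.0205]
{'at': [174.0, 39.5], 'p': 0.54} [0.0906 0.0346]
slide [0.0762, 0.0606, -0.0025] dr [-0.0011, 0.0022, -0.0001] pos [ 0.4422 -0.0342  0.2177] t 16.6
slide [0.0766, 0.0608, 0.1805] dr [-0.0011, 0.0022, -0.0001] pos [ 0.4422 -0.0342  0.2177] t 16.6
```

View pics/w5.png

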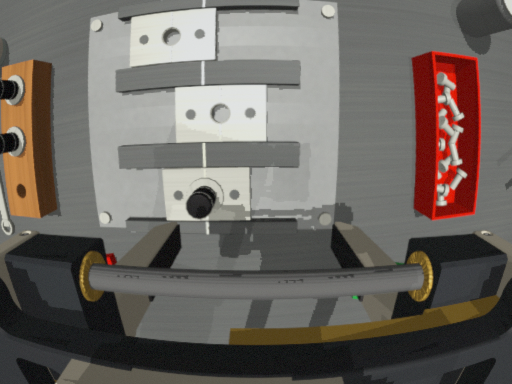

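Pin 0 is seated in lug0 at (203,200), collar flat on the lug. lug1's hole is at (221,113), with the mark at column 205.

Request:
play_rows --rows '[{"slide": [0.076,0.061,0],"dr": [0,0,0]},{"slide": [0.076,0.061,0],"dr": [0,0,0]},{"slide": [0.076,0.061,0.03],"dr": [0,0,0]},{"slide": [0.076,0.061,0.07],"dr": [0,0,0]},{"slide": [0.076,0.061,0.11],"dr": [0,0,0]},{"slide": [0.076,0.061,0.15],"dr": [0,0,0]},{"slide": [0.076,0.061,0.18],"dr": [0,0,0]},{"slide": [0.076,0.061,0.18],"dr": [0,0,0]}]' --claw 255

```text
clock: 17.4
tool_pos: [0.5103, -0.0988, 0.0341]
tool_rot: [0.999, -0.036, -0.005, -0.002]
contact_force: [-0.2, 0.4, 1.1]
grip_width: 0.0335
finger_force: 0.0
```

Run:
```python
from h import *
print(jl(state()['tool_pos']),state()['grip_width'])
go([*J(0,-.0634),.037])
```

```text
[-0.0035 -0.1188] 0.03350916495730506
slide [0.0035, -0.0554, -0.0027] dr [-0.0037, 0.01, 0.0009] pos [ 0.5103 -0.0988  0.0341] t 17.4
```

Request:
play_rows --rows '[{"slide": [0.003,0,-0.002],"dr": [0,0,0]},{"slide": [0.003,0,-0.002],"dr": [0,0,0]},{"slide": [0.003,0,-0.002],"dr": [0,0,0]},{"slide": [0.003,-0.015,-0.002],"dr": [0,0,0]},{"slide": [0.003,-0.028,-0.002],"dr": [0,0,0]},{"slide": [0.003,-0.038,-0.002],"dr": [0,0,0]},{"slide": [0.003,-0.047,-0.002],"dr": [0,0,0]},{"slide": [0.003,-0.052,-0.002],"dr": [0,0,0]},{"slide": [0.003,-0.053,-0.002],"dr": [0,0,0]},{"slide": [0.003,-0.053,-0.002],"dr": [0,0,0]}]'

```text
clock: 18.4
tool_pos: [0.5215, -0.0487, 0.0409]
tool_rot: [0.999, -0.037, 0.0, -0.0]
contact_force: [0.5, -0.9, 4.5]
grip_width: 0.0005
finger_force: 1.5
```

```bash
cat > chk.py <<'E'
from h import *
import sys
s=snapshot('wrist');s=snapshot('wrist')
j=float(sys.argv[1]); st=state();print(st['contact_force'],jl(st['tool_pos']),st['grip_width'])
# expected columns from projection: rail far side mark and lug line, by scanning bright peaks
K,R,t=map(np.array,(s['K'],s['R'],s['t']))
def pf(X):
    c=R@X+t; th=np.arctan2(np.hypot(*c[:2]),c[2]); d=c[:2]/np.hypot(*c[:2]); return K[:2,2]+K[0,0]*th*d
for nm,xs in (('mark',(.040,.045,.050,.055)),('lug',(.017,.02,.023,.026,.029))):
    for x in xs:
        p=pf(np.array([*J(j+x,0),.046])); r=int(round(p[1])); lo=max(0,int(p[0])-25)
        c=xcol(s,r,lo,lo+50,1); print(nm,x,p.round(1),round(c,1),jl(wf(s,(c,r),.046)))
E
python3 chk.py 0
```

```text
[0.69066666 0.08369678 2.49731072] [ 0.004  -0.0682] 0.0005962508739551799
mark 0.04 [139.6 180. ] 138.9 [0.04   0.0005]
mark 0.045 [138.9 171.6] 138.0 [0.0448 0.0006]
mark 0.05 [138.3 163.1] 137.4 [0.0501 0.0005]
mark 0.055 [137.7 154.5] 136.9 [0.0547 0.0006]
lug 0.017 [143.3 217.4] 150.7 [ 0.0173 -0.0049]
lug 0.02 [142.7 212.6] 150.4 [ 0.0199 -0.005 ]
lug 0.023 [142.2 207.9] 149.6 [ 0.023  -0.0048]
lug 0.026 [141.7 203. ] 149.3 [ 0.0261 -0.005 ]
lug 0.029 [141.2 198.2] 148.5 [ 0.0291 -0.0047]
```

Request:
play_rows --rows '[{"slide": [-0.003,-0.002,0.002],"dr": [0,0,0]},{"slide": [-0.003,-0.004,0.002],"dr": [0,0,0]},{"slide": [-0.003,-0.005,0.002],"dr": [0,0,0]},{"slide": [-0.003,-0.005,0.002],"dr": [0,0,0]},{"slide": [-0.003,-0.005,0.002],"dr": [0,0,0]}]'

```text
clock: 19.0
tool_pos: [0.5211, -0.0461, 0.0405]
tool_rot: [0.999, -0.037, 0.003, 0.002]
contact_force: [1.1, -7.6, 11.1]
grip_width: 0.0006
finger_force: 6.6
```

```bash
python3 chk.py 0
```

```text
[ 0.41147226 -6.52654451 11.4688188 ] [ 0.0034 -0.0655] 0.0004943435433030509
mark 0.04 [143.4 179.1] 142.5 [0.0401 0.0005]
mark 0.045 [142.7 170.6] 142.0 [0.0448 0.0005]
mark 0.05 [142.2 162.1] 141.3 [0.05   0.0005]
mark 0.055 [141.6 153.4] 140.7 [0.0553 0.0006]
lug 0.017 [146.9 216.8] 150.8 [ 0.0169 -0.0025]
lug 0.02 [146.4 212. ] 150.4 [ 0.02   -0.0026]
lug 0.023 [145.9 207.2] 149.7 [ 0.0231 -0.0025]
lug 0.026 [145.4 202.3] 149.4 [ 0.0262 -0.0026]
lug 0.029 [144.9 197.4] 148.7 [ 0.0293 -0.0025]
```

Request:
play_rows --rows '[{"slide": [0,-0.001,-0.003],"dr": [0,0,0]},{"slide": [0,-0.002,-0.003],"dr": [0,0,0]},{"slide": [0,-0.003,-0.003],"dr": [0,0,0]},{"slide": [0,-0.003,-0.003],"dr": [0,0,0]},{"slide": [0,-0.003,-0.003],"dr": [0,0,0]}]'

```text
clock: 19.6
tool_pos: [0.5193, -0.0416, 0.0422]
tool_rot: [0.999, -0.037, 0.001, 0.001]
contact_force: [-0.1, -6.1, 7.2]
grip_width: 0.0006
finger_force: 4.5
```

```bash
python3 chk.py 0
```

```text
[-0.54889747 -5.40701897  6.74705069] [ 0.0013 -0.0611] 0.0006387165083752787
mark 0.04 [151.  174.8] 150.3 [0.0399 0.0005]
mark 0.045 [150.4 166.4] 149.5 [0.0452 0.0005]
mark 0.05 [149.9 157.8] 149.0 [0.0499 0.0005]
mark 0.055 [149.4 149.2] 148.5 [0.0551 0.0005]
lug 0.017 [154.2 212.6] 154.0 [0.0168 0.0001]
lug 0.02 [153.7 207.8] 153.6 [0.0199 0.0001]
lug 0.023 [153.3 203. ] 153.0 [0.023  0.0002]
lug 0.026 [152.8 198.1] 152.6 [0.0261 0.0001]
lug 0.029 [152.4 193.2] 152.4 [0.0291 0.    ]
```

```bash
python3 -c "
from h import *
go([.5303,.3080,.18])"
```

```text
slide [-0.0144, -0.3493, -0.1383] dr [0.0014, -0.0012, -0.0001] pos [ 0.5193 -0.0416  0.0421] t 19.7
```

Request:
play_rows --rows '[{"slide": [0,0.02,0],"dr": [0,0,0]},{"slide": [0,0.02,-0.05],"dr": [0,0,0]},{"slide": [0,0.02,-0.1],"dr": [0,0,0]},{"slide": [0,-0.02,-0.14],"dr": [0,0,0]},{"slide": [-0.007,-0.07,-0.14],"dr": [0,0,0]},{"slide": [-0.014,-0.12,-0.14],"dr": [0,0,0]},{"slide": [-0.014,-0.17,-0.14],"dr": [0,0,0]},{"slide": [-0.014,-0.22,-0.14],"dr": [0,0,0]},{"slide": [-0.014,-0.27,-0.14],"dr": [0,0,0]},{"slide": [-0.014,-0.32,-0.14],"dr": [0,0,0]},{"slide": [-0.014,-0.349,-0.14],"dr": [0,0,0]},{"slide": [-0.014,-0.349,-0.14],"dr": [0,0,0]}]' --claw 0

```text
clock: 20.9
tool_pos: [0.5284, 0.3131, 0.18]
tool_rot: [0.999, -0.034, -0.002, -0.001]
contact_force: [-0.2, -0.4, -0.8]
grip_width: 0.0906
finger_force: 0.0
```

```bash
python3 -c "
from h import *
snapshot('side')
go([.5303,.3080,.0605]);a=snapshot('scene');b=snapshot('side')
for s in(a,b):
  for o in place_of('lug1_hole',s)[:5]:print(o['p'],jl(w(s,o['at'],.046)))"
```

```text
slide [0.0023, 0.0024, 0.1195] dr [0.0005, 0.0034, 0.0038] pos [0.5286 0.3106 0.18  ] t 20.95
0.89 [-0.2285 -0.2565]
0.87 [-0.213   0.1706]
0.69 [-0.0183  0.0039]
0.57 [-0.255   0.3181]
0.9 [-0.0015 -0.0017]
0.85 [-0.2973  0.3546]
0.82 [-0.2474 -0.2398]
0.78 [-0.2697  0.2164]
```

Lug1 is still in place, so I grip pin1.

Request:
play_rows --rows '[{"slide": [0.002,0.002,0],"dr": [0,0,0]},{"slide": [0.002,0.002,0.04],"dr": [0,0,0]},{"slide": [0.002,0.002,0.08],"dr": [0,0,0]},{"slide": [0.002,0.002,0.11],"dr": [0,0,0]},{"slide": [0.002,0.002,0.12],"dr": [0,0,0]},{"slide": [0.002,0.002,0.12],"dr": [0,0,0]},{"slide": [0.002,0.002,0.12],"dr": [0,0,0]}]'

```text
clock: 21.85
tool_pos: [0.5335, 0.3062, 0.0632]
tool_rot: [0.999, -0.037, 0.001, -0.0]
contact_force: [-0.1, 0.5, 0.6]
grip_width: 0.0927
finger_force: 0.0
```

Request:
play_rows --rows '[{"slide": [0,0,0],"dr": [0,0,0]},{"slide": [0,0,0],"dr": [0,0,0]},{"slide": [0,0,0],"dr": [0,0,0]},{"slide": [0,0,0],"dr": [0,0,0]},{"slide": [0,0,0],"dr": [0,0,0]},{"slide": [0,0,0],"dr": [0,0,0]},{"slide": [0,0,0],"dr": [0,0,0]},{"slide": [0,0,0],"dr": [0,0,0]},{"slide": [0,0,0],"dr": [0,0,0]}]' --claw 255 --grip_force 30

```text
clock: 22.75
tool_pos: [0.5322, 0.3064, 0.0616]
tool_rot: [0.999, -0.037, 0.0, -0.0]
contact_force: [0.9, 1.2, -0.4]
grip_width: 0.028
finger_force: 30.0
```

```bash
python3 -c "
from h import *
go([*J(0,0.0003),.06])
"
```

```text
slide [0.0113, 0.2865, 0.0016] dr [-0.0002, -0.0, -0.0002] pos [0.5322 0.3064 0.0616] t 22.75
```

Request:
play_rows --rows '[{"slide": [0,0,-0.03],"dr": [0,0,0]},{"slide": [0,0,-0.08],"dr": [0,0,0]},{"slide": [0,0.02,-0.1],"dr": [0,0,0]},{"slide": [0.0115,0.06,-0.1],"dr": [0,0,0]},{"slide": [0.0115,0.11,-0.1],"dr": [0,0,0]},{"slide": [0.0115,0.16,-0.1],"dr": [0,0,0]},{"slide": [0.0115,0.21,-0.1],"dr": [0,0,0]},{"slide": [0.0115,0.26,-0.1],"dr": [0,0,0]},{"slide": [0.0115,0.28,-0.08],"dr": [0,0,0]},{"slide": [0.0115,0.2865,-0.06],"dr": [0,0,0]},{"slide": [0.0115,0.2865,-0.055],"dr": [0,0,0]},{"slide": [0.0115,0.2865,-0.055],"dr": [0,0,0]}]'

```text
clock: 23.95
tool_pos: [0.5219, 0.02, 0.1159]
tool_rot: [0.999, -0.037, -0.001, -0.0]
contact_force: [-0.3, -0.5, -1.4]
grip_width: 0.0281
finger_force: 30.0
```

```bash
cat > v.py <<'E'
from h import *
import sys
x=float(sys.argv[1])
s=snapshot('wrist');a=snapshot('scene');b=snapshot('side')
st=state();print(st['tool_pos'],jl(st['tool_pos']),st['contact_force'],st['grip_width'])
def crop(im,x,y,wd,h,f): return cv2.resize(im[y:y+h,x:x+wd],None,fx=f,fy=f,interpolation=2)
X=[*J(x,0),.06]
p=proj(a,X).astype(int);q=proj(b,X).astype(int)
L=crop(a['color'],p[0]-32,p[1]-30,64,64,6);M=crop(b['color'],q[0]-32,q[1]-30,64,64,6)
save(np.hstack([L,M]),sys.argv[2])
E
python3 v.py 0 x1.png
```

```text
[0.52342694 0.02044021 0.11751916] [0.0009 0.001 ] [-0.82935757 -0.10516591 -1.16125142] 0.027658416631498945
```

View pics/x1.png

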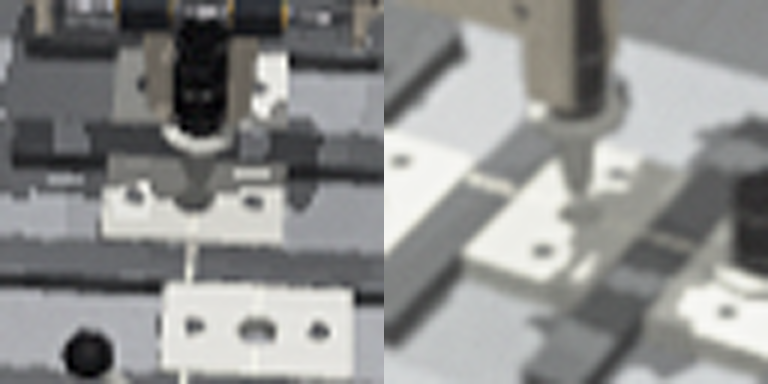

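The pin tip is over lug1's hole with the lines in line, so I lower it.

Request:
play_rows --rows '[{"slide": [0,0.0005,0.008],"dr": [0,0,0]},{"slide": [0,0.0005,0.014],"dr": [0,0,0]},{"slide": [0,0.0005,0.02],"dr": [0,0,0]},{"slide": [0,0.0005,0.026],"dr": [0,0,0]},{"slide": [0,0.0005,0.03],"dr": [0,0,0]},{"slide": [0,0.0005,0.03],"dr": [0,0,0]}]'

```text
clock: 24.7
tool_pos: [0.5224, 0.0192, 0.0859]
tool_rot: [0.999, -0.037, -0.001, -0.0]
contact_force: [0.6, -0.2, -2.2]
grip_width: 0.0277
finger_force: 30.0
```

Request:
play_rows --rows '[{"slide": [0,0,0.006],"dr": [0,0,0]},{"slide": [0,0,0.012],"dr": [0,0,0]},{"slide": [0,0,0.018],"dr": [0,0,0]},{"slide": [0,0,0.023],"dr": [0,0,0]},{"slide": [0,0,0.026],"dr": [0,0,0]},{"slide": [0,0,0.027],"dr": [0,0,0]},{"slide": [0,0,0.027],"dr": [0,0,0]}]'

```text
clock: 25.4
tool_pos: [0.5233, 0.0193, 0.0615]
tool_rot: [0.999, -0.036, 0.001, 0.0]
contact_force: [-3.7, 0.8, 14.0]
grip_width: 0.0274
finger_force: 30.0
```

Request:
play_rows --rows '[{"slide": [0,0,0],"dr": [0,0,0]},{"slide": [0,0,0],"dr": [0,0,0]},{"slide": [0,0,0],"dr": [0,0,0]},{"slide": [0,0,0],"dr": [0,0,0]},{"slide": [0,0,-0.03],"dr": [0,0,0]},{"slide": [0,0,-0.08],"dr": [0,0,0]},{"slide": [0,0,-0.13],"dr": [0,0,0]},{"slide": [0.0,-0.04,-0.16],"dr": [0,0,0]},{"slide": [0.0,-0.06,-0.16],"dr": [0,0,0]},{"slide": [0.0,-0.06,-0.16],"dr": [0,0,0]}]' --claw 0

```text
clock: 26.4
tool_pos: [0.5275, 0.0811, 0.2208]
tool_rot: [0.999, -0.035, 0.001, -0.0]
contact_force: [0.2, -0.1, -0.8]
grip_width: 0.0928
finger_force: 0.0
```

Run:
```python
from h import *
s=snapshot('wrist');s=snapshot('wrist');s=snapshot('wrist')
save(s['color'],'w6.png')
for o in place_of('lug2_hole',s)[:4]: print(o,jl(wf(s,o['at'],.046)))
for k in('lug1_hole','lug0_hole'):
  for o in place_of(k,s)[:3]: print(k,o,jl(wf(s,o['at'],.046)))
go([*J(.095,.125),.22]);go([*J(.095,.125),.038])
```

```text
{'at': [274.9, 97.0], 'p': 0.62} [0.0939 0.0385]
lug1_hole {'at': [179.5, 331.7], 'p': 0.58} [-0.2329  0.1742]
lug0_hole {'at': [304.9, 253.7], 'p': 0.65} [-0.0975 -0.0029]
lug0_hole {'at': [304.4, 171.9], 'p': 0.23} [0.0078 0.003 ]
slide [0.095, -0.0663, -0.0015] dr [0.0003, 0.0019, -0.0013] pos [0.5267 0.0782 0.2187] t 26.7
slide [0.0954, -0.0664, 0.1805] dr [0.0003, 0.0019, -0.0013] pos [0.5267 0.0782 0.2187] t 26.7
```

View pics/w6.png

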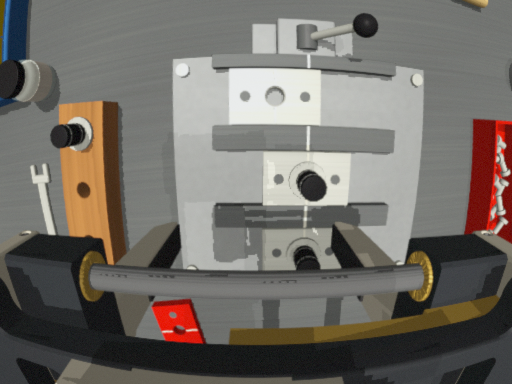

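Pins 0 and 1 are seated. lug2's hole is at (275,97) with its mark at column 308. The lever is still over at (365,25). Next I shut the gripper and go to lug2's +y end.

Request:
play_rows --rows '[{"slide": [0.05,-0.03,0],"dr": [0,0,0]},{"slide": [0.095,-0.066,0],"dr": [0,0,0]},{"slide": [0.095,-0.066,0],"dr": [0,0,0]},{"slide": [0.095,-0.066,0],"dr": [0,0,0]},{"slide": [0.095,-0.066,0],"dr": [0,0,0]},{"slide": [0.095,-0.066,0.04],"dr": [0,0,0]},{"slide": [0.095,-0.066,0.08],"dr": [0,0,0]},{"slide": [0.095,-0.066,0.12],"dr": [0,0,0]},{"slide": [0.095,-0.066,0.15],"dr": [0,0,0]},{"slide": [0.095,-0.066,0.17],"dr": [0,0,0]},{"slide": [0.095,-0.066,0.179],"dr": [0,0,0]},{"slide": [0.095,-0.066,0.179],"dr": [0,0,0]}]' --claw 255

```text
clock: 27.9
tool_pos: [0.6252, 0.137, 0.0399]
tool_rot: [0.999, -0.037, -0.001, 0.0]
contact_force: [-0.4, -0.7, -0.0]
grip_width: 0.0025
finger_force: 0.0
```

Run:
```python
from h import *
s=snapshot('scene')
print(jl(state()['tool_pos']),state()['grip_width'],state()['contact_force'])
go([*J(.095,.069),.038])
```

```text
[0.095 0.125] 0.0013476662623442906 [0.03329871 0.85121781 1.05045309]
slide [0.0, 0.056, 0.0033] dr [0.0002, 0.0, -0.0009] pos [0.6264 0.1373 0.0412] t 27.95
```

Request:
play_rows --rows '[{"slide": [0,0.015,0.001],"dr": [0,0,0]},{"slide": [0,0.025,0.001],"dr": [0,0,0]},{"slide": [0,0.034,0.001],"dr": [0,0,0]},{"slide": [0,0.043,0.001],"dr": [0,0,0]},{"slide": [0,0.05,0.001],"dr": [0,0,0]},{"slide": [0,0.055,0.001],"dr": [0,0,0]},{"slide": [0,0.057,0.001],"dr": [0,0,0]},{"slide": [0,0.057,0.001],"dr": [0,0,0]},{"slide": [0,0.057,0.001],"dr": [0,0,0]}]'

```text
clock: 28.85
tool_pos: [0.6235, 0.0809, 0.041]
tool_rot: [0.999, -0.037, 0.001, -0.0]
contact_force: [0.6, 2.9, 5.2]
grip_width: 0.0003
finger_force: 3.2
```

```bash
python3 chk.py .095
```

```text
[0.63098426 4.34559175 5.41189674] [0.0962 0.0686] 0.0005075866844290994
mark 0.04 [373.8 175.3] 374.0 [ 1.352e-01 -1.000e-04]
mark 0.045 [374.5 166.8] 374.4 [0.1399 0.    ]
mark 0.05 [375.  158.3] 375.0 [1.452e-01 1.000e-04]
mark 0.055 [375.6 149.7] 352.0 [0.1493 0.0146]
lug 0.017 [370.2 212.9] 360.0 [0.112  0.0067]
lug 0.02 [370.8 208.1] 360.5 [0.1152 0.0067]
lug 0.023 [371.3 203.3] 361.0 [0.1182 0.0067]
lug 0.026 [371.8 198.4] 361.5 [0.1213 0.0067]
lug 0.029 [372.2 193.6] 362.0 [0.1237 0.0066]
```

Request:
play_rows --rows '[{"slide": [0,0.003,0],"dr": [0,0,0]},{"slide": [0,0.005,0],"dr": [0,0,0]},{"slide": [0,0.0065,0],"dr": [0,0,0]},{"slide": [0,0.0065,0],"dr": [0,0,0]},{"slide": [0,0.0065,0],"dr": [0,0,0]}]'

```text
clock: 29.45
tool_pos: [0.623, 0.0749, 0.041]
tool_rot: [0.999, -0.037, 0.001, -0.001]
contact_force: [0.5, 4.9, 4.9]
grip_width: 0.0001
finger_force: 3.7
```

```bash
python3 chk.py .095
```

```text
[0.38960006 5.44829646 5.52979532] [0.0961 0.0626] 0.0004362427106357641
mark 0.04 [364.5 175.1] 364.5 [0.135 0.   ]
mark 0.045 [365.1 166.5] 365.0 [0.1397 0.    ]
mark 0.05 [365.6 157.9] 365.4 [1.45e-01 1.00e-04]
mark 0.055 [366.1 149.3] 345.8 [0.1497 0.0123]
lug 0.017 [361.1 213. ] 359.7 [0.112  0.0009]
lug 0.02 [361.6 208.2] 360.4 [0.1151 0.0008]
lug 0.023 [362.1 203.3] 361.0 [0.1182 0.0007]
lug 0.026 [362.5 198.4] 361.3 [0.1213 0.0008]
lug 0.029 [363.  193.5] 361.6 [0.1237 0.0008]
```

Lug2 is within 0.8 mm of the mark. On to pin2.

```bash
python3 -c "
from h import *
go([.6048,.2994,.18])"
```

```text
slide [-0.0342, -0.2227, -0.1389] dr [-0.0012, -0.0025, -0.0004] pos [0.623  0.0749 0.041 ] t 29.55
```

Request:
play_rows --rows '[{"slide": [0,-0.02,0],"dr": [0,0,0]},{"slide": [0,-0.02,-0.05],"dr": [0,0,0]},{"slide": [0,-0.02,-0.1],"dr": [0,0,0]},{"slide": [-0.01,-0.05,-0.14],"dr": [0,0,0]},{"slide": [-0.034,-0.09,-0.14],"dr": [0,0,0]},{"slide": [-0.034,-0.14,-0.14],"dr": [0,0,0]},{"slide": [-0.034,-0.19,-0.14],"dr": [0,0,0]},{"slide": [-0.034,-0.222,-0.14],"dr": [0,0,0]},{"slide": [-0.034,-0.222,-0.14],"dr": [0,0,0]},{"slide": [-0.034,-0.222,-0.14],"dr": [0,0,0]}]' --claw 0

```text
clock: 30.55
tool_pos: [0.6041, 0.298, 0.1792]
tool_rot: [0.999, -0.036, -0.0, 0.001]
contact_force: [-0.3, -0.2, 0.2]
grip_width: 0.076
finger_force: 0.0
```

```bash
python3 -c "
from h import *
snapshot('side')
b=snapshot('side')
for o in place_of('lug2_hole',b)[:5]:print(o['p'],jl(w(b,o['at'],.046)))
for o in place_of('pin0',b)[:5]:print(o['p'],w(b,o['at'],.004))
go([.6048,.2994,.0605])"
```

```text
0.62 [0.0881 0.0117]
0.73 [0.53200967 0.00858067 0.004     ]
0.61 [0.61575084 0.29920625 0.004     ]
0.56 [0.43357286 0.03040982 0.004     ]
0.48 [ 0.44938027 -0.01035771  0.004     ]
0.4 [0.51566769 0.02506012 0.004     ]
slide [-0.0, -0.0029, 0.1192] dr [0.0007, 0.0001, -0.0022] pos [0.6046 0.2966 0.1797] t 30.75
```

Request:
play_rows --rows '[{"slide": [0,-0.002,0],"dr": [0,0,0]},{"slide": [0,-0.002,0.04],"dr": [0,0,0]},{"slide": [0,-0.002,0.08],"dr": [0,0,0]},{"slide": [0,-0.002,0.11],"dr": [0,0,0]},{"slide": [0,-0.002,0.119],"dr": [0,0,0]},{"slide": [0,-0.002,0.119],"dr": [0,0,0]},{"slide": [0,-0.002,0.119],"dr": [0,0,0]}]'

```text
clock: 31.45
tool_pos: [0.6058, 0.3006, 0.0624]
tool_rot: [0.999, -0.037, 0.001, -0.0]
contact_force: [0.6, -0.0, 0.4]
grip_width: 0.093
finger_force: 0.0
```

Request:
play_rows --rows '[{"slide": [0,0,0],"dr": [0,0,0]},{"slide": [0,0,0],"dr": [0,0,0]},{"slide": [0,0,0],"dr": [0,0,0]},{"slide": [0,0,0],"dr": [0,0,0]},{"slide": [0,0,0],"dr": [0,0,0]},{"slide": [0,0,0],"dr": [0,0,0]},{"slide": [0,0,0],"dr": [0,0,0]},{"slide": [0,0,0],"dr": [0,0,0]},{"slide": [0,0,0],"dr": [0,0,0]}]' --claw 255 --grip_force 30

```text
clock: 32.35
tool_pos: [0.6044, 0.3004, 0.0606]
tool_rot: [0.999, -0.037, -0.0, 0.0]
contact_force: [-0.6, -0.3, -0.2]
grip_width: 0.0275
finger_force: 30.0
```

```bash
python3 -c "
from h import *
go([*J(.095,0.0005),.06])
"
```

```text
slide [0.0338, 0.2856, 0.0006] dr [0.0002, 0.0002, -0.0002] pos [0.6044 0.3004 0.0606] t 32.35
```

Request:
play_rows --rows '[{"slide": [0,0,-0.03],"dr": [0,0,0]},{"slide": [0,0,-0.08],"dr": [0,0,0]},{"slide": [0,0.02,-0.1],"dr": [0,0,0]},{"slide": [0.02,0.06,-0.1],"dr": [0,0,0]},{"slide": [0.034,0.11,-0.1],"dr": [0,0,0]},{"slide": [0.034,0.16,-0.1],"dr": [0,0,0]},{"slide": [0.034,0.21,-0.1],"dr": [0,0,0]},{"slide": [0.034,0.26,-0.1],"dr": [0,0,0]},{"slide": [0.034,0.28,-0.08],"dr": [0,0,0]},{"slide": [0.034,0.2855,-0.06],"dr": [0,0,0]},{"slide": [0.034,0.2855,-0.055],"dr": [0,0,0]},{"slide": [0.034,0.2855,-0.055],"dr": [0,0,0]}]'

```text
clock: 33.55
tool_pos: [0.6166, 0.0136, 0.1146]
tool_rot: [0.999, -0.037, -0.001, -0.0]
contact_force: [0.0, -0.3, -1.3]
grip_width: 0.0279
finger_force: 30.0
```

```bash
python3 v.py .095 x2.png
```

```text
[0.61823405 0.01418096 0.11663261] [0.0959 0.0017] [ 0.31696647  0.51901741 -1.09679183] 0.027832354147762407
```

View pics/x2.png

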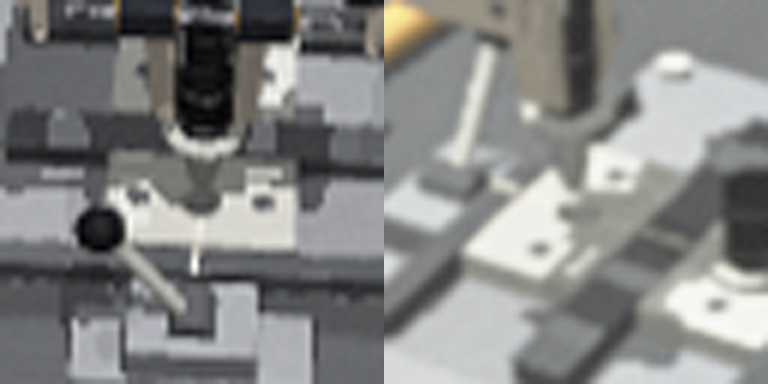

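Request:
play_rows --rows '[{"slide": [0,0.0005,0.008],"dr": [0,0,0]},{"slide": [0,0.0005,0.014],"dr": [0,0,0]},{"slide": [0,0.0005,0.02],"dr": [0,0,0]},{"slide": [0,0.0005,0.026],"dr": [0,0,0]},{"slide": [0,0.0005,0.03],"dr": [0,0,0]},{"slide": [0,0.0005,0.03],"dr": [0,0,0]}]'

```text
clock: 34.3
tool_pos: [0.6169, 0.0128, 0.0847]
tool_rot: [0.999, -0.037, -0.001, -0.0]
contact_force: [-0.4, 0.1, -1.1]
grip_width: 0.0272
finger_force: 30.0
```

Request:
play_rows --rows '[{"slide": [0,0,0.006],"dr": [0,0,0]},{"slide": [0,0,0.012],"dr": [0,0,0]},{"slide": [0,0,0.015],"dr": [0,0,0]},{"slide": [0,0,0.015],"dr": [0,0,0]}]'

```text
clock: 34.7
tool_pos: [0.617, 0.0128, 0.0699]
tool_rot: [0.999, -0.037, -0.001, -0.0]
contact_force: [0.0, -0.6, -2.1]
grip_width: 0.0274
finger_force: 30.0
```

Request:
play_rows --rows '[{"slide": [0,0,0.005],"dr": [0,0,0]},{"slide": [0,0,0.009],"dr": [0,0,0]},{"slide": [0,0,0.012],"dr": [0,0,0]},{"slide": [0,0,0.012],"dr": [0,0,0]}]'

```text
clock: 35.1
tool_pos: [0.6176, 0.0127, 0.0604]
tool_rot: [0.999, -0.036, 0.0, 0.0]
contact_force: [-3.8, -0.8, 10.2]
grip_width: 0.0274
finger_force: 30.0
```

Request:
play_rows --rows '[{"slide": [0,0,0],"dr": [0,0,0]},{"slide": [0,0,0],"dr": [0,0,0]},{"slide": [0,0,0],"dr": [0,0,0]},{"slide": [0,0,0],"dr": [0,0,0]},{"slide": [0,0,-0.03],"dr": [0,0,0]},{"slide": [0,0,-0.08],"dr": [0,0,0]},{"slide": [0,0,-0.13],"dr": [0,0,0]},{"slide": [0,0.03,-0.16],"dr": [0,0,0]},{"slide": [0,0.06,-0.16],"dr": [0,0,0]},{"slide": [0,0.06,-0.16],"dr": [0,0,0]}]' --claw 0

```text
clock: 36.1
tool_pos: [0.6136, -0.0505, 0.22]
tool_rot: [0.999, -0.038, 0.001, 0.001]
contact_force: [-0.0, 0.1, -0.7]
grip_width: 0.0928
finger_force: 0.0
```

Run:
```python
from h import *
s=snapshot('wrist')
a=snapshot('scene')
for o in place_of('lock_tip',a)[:2]: print(o,jl(w(a,o['at'],.104)))
go([*J(.166,-.1),.22]);go([*J(.166,-.1),.098])
```

```text
{'at': [237.0, 240.8], 'p': 0.47} [ 0.1686 -0.0523]
slide [0.0713, 0.0405, -0.0023] dr [-0.0009, 0.0015, -0.0008] pos [ 0.6127 -0.0467  0.2179] t 36.25
slide [0.0715, 0.0406, 0.1197] dr [-0.0009, 0.0015, -0.0008] pos [ 0.6127 -0.0467  0.2179] t 36.25
```

Request:
play_rows --rows '[{"slide": [0.04,0.04,0],"dr": [0,0,0]},{"slide": [0.071,0.04,0],"dr": [0,0,0]},{"slide": [0.071,0.04,0],"dr": [0,0,0]},{"slide": [0.071,0.04,0],"dr": [0,0,0]},{"slide": [0.071,0.04,0],"dr": [0,0,0]},{"slide": [0.071,0.04,0],"dr": [0,0,0]},{"slide": [0.071,0.04,0],"dr": [0,0,0]},{"slide": [0.071,0.04,0.04],"dr": [0,0,0]},{"slide": [0.071,0.04,0.08],"dr": [0,0,0]},{"slide": [0.071,0.04,0.11],"dr": [0,0,0]},{"slide": [0.071,0.04,0.119],"dr": [0,0,0]},{"slide": [0.071,0.04,0.119],"dr": [0,0,0]}]' --claw 255

```text
clock: 37.45
tool_pos: [0.68, -0.0918, 0.0987]
tool_rot: [0.999, -0.037, -0.001, -0.0]
contact_force: [-0.6, -0.4, 0.9]
grip_width: 0.0023
finger_force: 0.0
```

Run:
```python
from h import *
print(state()['grip_width'],jl(state()['tool_pos']))
go([*J(.166,.016),.098])
```

```text
0.0023458406964998427 [ 0.1652 -0.0995]
slide [0.0008, -0.1155, 0.0008] dr [-0.0006, 0.0025, -0.0001] pos [ 0.68   -0.0918  0.0987] t 37.45
```

Request:
play_rows --rows '[{"slide": [0.001,-0.025,0],"dr": [0,0,0]},{"slide": [0.001,-0.04,0],"dr": [0,0,0]},{"slide": [0.001,-0.055,0],"dr": [0,0,0]},{"slide": [0.001,-0.07,0],"dr": [0,0,0]},{"slide": [0.001,-0.085,0],"dr": [0,0,0]},{"slide": [0.001,-0.1,0],"dr": [0,0,0]},{"slide": [0.001,-0.11,0],"dr": [0,0,0]},{"slide": [0.001,-0.116,0],"dr": [0,0,0]},{"slide": [0.001,-0.12,0],"dr": [0,0,0]},{"slide": [0.001,-0.122,0],"dr": [0,0,0]},{"slide": [0.001,-0.122,0],"dr": [0,0,0]}]'

```text
clock: 38.55
tool_pos: [0.6906, 0.0287, 0.0989]
tool_rot: [0.999, -0.037, -0.001, 0.001]
contact_force: [-0.0, -3.6, 0.3]
grip_width: 0.0004
finger_force: 1.5
```

Request:
play_rows --rows '[{"slide": [0,-0.002,0],"dr": [0,0,0]},{"slide": [0,-0.004,0],"dr": [0,0,0]},{"slide": [0,-0.004,0],"dr": [0,0,0]},{"slide": [0,-0.004,0],"dr": [0,0,0]}]'

```text
clock: 38.95
tool_pos: [0.6906, 0.0294, 0.099]
tool_rot: [0.999, -0.037, -0.001, 0.002]
contact_force: [-1.4, -12.6, 0.5]
grip_width: 0.0004
finger_force: 5.6
```

The lever is at the stop: 13 N and no further travel. I back off and check everything.

Request:
play_rows --rows '[{"slide": [0,0.03,0],"dr": [0,0,0]},{"slide": [0,0.04,-0.05],"dr": [0,0,0]},{"slide": [0,0.04,-0.1],"dr": [0,0,0]},{"slide": [-0.05,0.07,-0.15],"dr": [0,0,0]},{"slide": [-0.1,0.12,-0.17],"dr": [0,0,0]},{"slide": [-0.15,0.15,-0.17],"dr": [0,0,0]},{"slide": [-0.2,0.17,-0.17],"dr": [0,0,0]},{"slide": [-0.24,0.19,-0.17],"dr": [0,0,0]},{"slide": [-0.24,0.2,-0.17],"dr": [0,0,0]},{"slide": [-0.24,0.2,-0.17],"dr": [0,0,0]}]'

```text
clock: 39.95
tool_pos: [0.4337, -0.1498, 0.27]
tool_rot: [0.999, -0.038, -0.0, 0.0]
contact_force: [0.7, -0.8, 0.6]
grip_width: 0.0004
finger_force: 0.0
```

Run:
```python
from h import *
a=snapshot("scene");b=snapshot("side")
L=cv2.resize(a['color'][165:275,215:325],(400,400),interpolation=2);M=cv2.resize(b['color'][155:275,160:280],(400,400),interpolation=2)
save(np.hstack([L,M]),'fin.png')
for o in place_of('lock_tip',a)[:1]: print(o,jl(w(a,o['at'],.104)))
print(state()['contact_force'],state()['clock'])
```

```text
{'at': [254.8, 236.2], 'p': 0.67} [0.1466 0.001 ]
[-0.34094515 -0.2758779  -0.56737572] 40.1
```

View pics/fin.png

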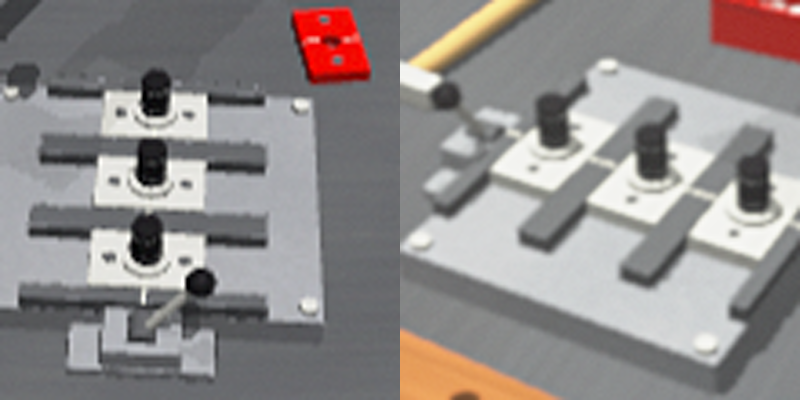

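All three pins are seated with their collars flat on the lugs, and the lines match. The lever is back at the +y stop, ball at crop (200,282).

```bash
python3 -c "
from cell import *
print(close_job())"
```

```text
the job is handed in; nothing more can be done
None
```

The job is handed in: all three lugs are lined up and pinned with collars flush, and the lever was thrown to unlock first and is now back against its locked stop. The run took about 40 s of the 210 s allowed.

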